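# Set the drain selector by its tab

### The arm

A 6-joint arm with a two-finger parallel gripper is mounted at the origin on a cart in front of the work surface, level with it; the furniture and walls round the work are solid. World frame = base frame: x ahead of the robot, y to its left, z up, the work surface at z = 0. Lengths are in m, angles in rad, forces in N, time in s.
With the tool pointing down it reaches from about 0.225 to 0.725 m from the base axis. Payload 3.1 kg.
Tool frame: the origin (TCP) lies midway between the tips of the shut fingers; the grasp point (between the pads) lies 19 mm behind it (env.grasp_offset is the distance from the TCP to the grasp point, in m); x points along the fingers, y is the direction in which the jaws open and shut, and the axes are right-handed (so a half turn about x gives the same grasp; the last joint's range is limited). The gripper opens to 85 mm and grips with 20 to 120 N. Pads are 22 mm wide; open, the fingers measure 114 mm over their backs; the gripper's body (76 mm by 85 mm) begins 54 mm behind the grasp point. The pads swing forward as they close: fully open they stand 13 mm farther back than shut.
Start: joints at [1.053, 0.048, 0.099, 1.622, 0, 1.443], TCP at [0.2, 0.486, 0.231] pointing down, gripper open.
Joint ranges: [-2.91, 2.91], [-0.99, 1.94], [-1.21, 1.42], [-2.12, 2.29], [-1.49, 1.47], [-3.14, 3.14]. Speed limits (rad/s): [2.79, 2.79, 3.14, 3.14, 3.14, 3.14].

### API

Orientations are given as a unit quaternion [x, y, z, w].
In Python, from station import env gives the robot as it stands.
- The arm moves only by the tool drive_tool, never from a script. Its argument "rows" is a list of rows, each a list of 6 numbers: the shift along the world's x, y, z as a fraction of full scale, then the turn, a rotation vector about the world's x, y, z as a fraction of full scale. A call has 1 to 10 rows; each row shifts and turns the pose as measured when the row begins; what a row does not reach is not made up. Full scale, the value 1, is 3 cm for a shift and 6 degrees for a turn. A row lasts 1/12 s, in which the tool goes at most 41.7 mm and 7.16 degrees, less where a joint would pass 70% of its speed; a pose out of reach is approached as far as the arm can. A call with a number of a shift or a turn outside -1 to 1 is refused whole. A call with a gripper value outside its range is refused whole. "jaw" is the closure in counts, from 0 (fully open) to 255 (shut), set as the call begins (left out, the last holds). The fingers move at their own pace and stop on an object; the grip force is fixed at half the most. Time passes only in rows, so rows that do not move let the fingers close. It gives the time, the measured TCP pose, the force and the opening at its end, in the units of the state.
- env.get_state(): the state, without advancing time (a new reading comes with each control period).
- env.capture(name): name is "side" or "top" or "wrist"; returns a dict with "color" (480x640x3 uint8, blue, green, red), "fx", "fy", "cx", "cy" (pixels), "distortion" ([k1, k2, p1, p2, k3] as OpenCV has them; the pictures are not rectified), "eye" and "rotation" of the camera in the world. Camera axes: x right, y down, z forward; pixel columns grow to the right and rows downward; lengths in m; the calibration is good to about 2 mm. A picture is of the moment at which its call begins. There is no depth.
- env.job_done(): hands the job in, once; it reports no verdict.
Trained networks look in a picture, given as the dict that the camera call returned (one of the last four; its "shot" number tells which), for a name from the list of things; names that differ only in an ending like _2 or _b are one class to them, and where a whole thing is asked for, a point or a joint stands for the part that bears it (a point fixed in the world has none). Each returns a list of dicts, best first, with "conf" (0 to 1); they miss things now and then, are a little off and sometimes report something else, mostly with a low value. They report only what shows in the picture. A call takes as long as a camera call.
- env.recognise(picture, thing): "at" ([x, y, z] in m, in world coordinates, good to about 4 mm: the middle of the surface that is visible of it).
- env.spot_point(picture, thing): "at" ([x, y, z] in m, in world coordinates, good to about 4 mm: a listed point, or the origin of a listed thing).
The state is a dict: "time": time; "q": joint angles; "joint_velocities": joint speeds; "tau": joint torques, N m; "position": TCP position; "orientation": TCP orientation; "contact_force": force on the tool from outside, world axes, zero at the start; "moment": the same for the moment, N m; "gripper_width": finger opening in m.
Only numpy, scipy, OpenCV 4.12 (cv2) and the standard library are available. Lean on these libraries where they do the work, as an engineer would, in place of code of your own. Each camera call takes 0.05 s, during which the arm holds its last target. There are 200 camera calls.

### The job

Set the drain selector on the table to the outlet marked with the cross (the plus sign): with the fingertips, push the side of the dial's protruding tab until the tab points at the middle of the cross, then press the black plunger button behind the dial all the way down to confirm and let it come back up. Only push and press: do not pinch the tab, do not press the plunger before the tab is on the cross, and leave the tins and the mortar where they stand.

Things in the scene. Friction and masses are not known exactly. Their poses are not given: they have to be found in the camera images.
- selector: The drain selector: a fixed white housing 212 x 226 x 40 mm standing on the table, with four brass outlet barbs on its back (+x) face. Origin: centre of its underside; x points to its back, y to its left as seen from its front, z up. On top are a black dial with a protruding tab, four raised symbols round the dial's front and sides, and a black plunger button behind the dial.
- dial_axis (a point): Point on the dial's vertical axis at the height of the housing's top (z = 40 mm), 15 mm in front of the housing's centre. The dial (60 mm across, up to 16 mm over the housing's top; its hub 32 mm across, up to 24 mm, with a small screw cap to 27 mm) turns about it.
- dial (a joint): Angle of the dial (rad). At 0 the tab points straight to the housing's front (its -x); it grows counter-clockwise seen from above, so the tab's direction from the axis is the housing's yaw + pi + this value. Stops at -1.75 and 1.75. It turns stiffly without clicks (0.12 Nm, about 2.3 N on the tab at 52 mm from the axis), does not spring back, and stays where it is left. It starts near the middle, pointing at no symbol.
- tab_tip (a point): Middle of the outer end of the tab: an upright radial fin on the dial, from the hub to 68 mm from the axis, 12 mm thick (thickest from 36 to 66 mm from the axis; its middle rib is 5 mm thick and reaches both ends), top edge 70 mm over the table, lower edge about 44 mm. This point is 57 mm over the table. Its side cheeks (20 mm high, centre 51 mm from the axis and 55 mm over the table) are what is pushed.
- aim (a point): Point 20 mm beyond the tab's outer end on its centre line, 88 mm from the dial's axis, 42 mm over the table; it lies over a symbol's centre when the tab points exactly at that symbol. Turns with the dial.
- mark_cross: The goal symbol: a plus-shaped cross with arms 8 mm wide, raised 3 mm on the housing's top, 28 mm across, dark steel; one of four symbols at 88 mm from the dial's axis, 40 and 85 degrees to either side of the housing's front direction; which symbol is at which place changes. Origin: centre of its underside, on the housing's top (z = 40 mm).
- mark_disc: A full round disc, raised 3 mm on the housing's top, 28 mm across, dark steel; one of four symbols at 88 mm from the dial's axis, 40 and 85 degrees to either side of the housing's front direction; which symbol is at which place changes. Origin: centre of its underside, on the housing's top (z = 40 mm).
- mark_bar: A single straight bar, 28 x 8 mm, raised 3 mm on the housing's top, 28 mm across, dark steel; one of four symbols at 88 mm from the dial's axis, 40 and 85 degrees to either side of the housing's front direction; which symbol is at which place changes. Origin: centre of its underside, on the housing's top (z = 40 mm).
- mark_square: A square frame with an open middle, raised 3 mm on the housing's top, 28 mm across, dark steel; one of four symbols at 88 mm from the dial's axis, 40 and 85 degrees to either side of the housing's front direction; which symbol is at which place changes. Origin: centre of its underside, on the housing's top (z = 40 mm).
- plunger (a joint): Travel of the spring plunger button (m): 0 released, 0.006 fully down, which takes about 5 N; it springs back when released.
- plunger_top (a point): Centre of the top of the plunger, a black button 26 mm across in a steel collar, on the housing's top 85 mm straight behind the dial's axis (housing +x). Its top is 62 mm over the table when released, 56 mm when fully down; the collar is 42 mm across and reaches 52 mm. It is pressed straight down.
- tin_a: Loose bystander: closed round moisture tin, 57 mm across, 38 mm high. Origin: centre of its underside. Leave it alone.
- tin_b: Loose bystander: closed round moisture tin, 57 mm across, 38 mm high, left standing on a back corner of the selector's housing (68 mm behind its centre and 74 mm to its right). Origin: centre of its underside. Leave it alone.
- mortar: Loose bystander: white porcelain mortar with a pestle in it, 79 mm across, 84 mm high. Origin: centre of its underside. Leave it alone.

How it is judged:
By the outcome, as a careful person would: the job done as asked, in the order asked, and still so for the second after the job is handed in, with the robot touching nothing.
It also fails if it takes over 48 s, if anything falls off the work surface, if the arm or the gripper's body presses on something with over 40 N, if the wrist force passes 120 N, or if a joint passes its speed limit or range.

## Working session

There is one attempt and no reset: what is moved stays moved. The work goes in short steps, Python scripts to look and compute and a tool call to move; the robot and the scene stay as the last step left them, time stands still between calls to the robot, and variables do not carry over. Pictures are saved under pics/ and viewed, about 8 in all and at most 12, crops included, and the job is handed in when it is done.

Besides the shell and the picture viewer there is one more tool, called after "Emit:" by a JSON object that holds its "api" and its "payload". drive_tool: Moves the arm, as the interface text tells. Its arguments: {"type":"object","properties":{"rows":{"type":"array"},"jaw":{"type":"number"}},"required":["rows"]}

```bash
mkdir -p pics && cat > h.py <<'E'
import numpy as np, cv2
from station import env
def px(p,P):
    R=np.array(p["rotation"]);t=-R.T@np.array(p["eye"])
    K=np.array([[p["fx"],0,p["cx"]],[0,p["fy"],p["cy"]],[0,0,1.]])
    return cv2.projectPoints(np.float64(P).reshape(-1,1,3),cv2.Rodrigues(R.T)[0],t,K,np.array(p["distortion"],float))[0].reshape(-1,2)
def ray(p,uv,z):
    K=np.array([[p["fx"],0,p["cx"]],[0,p["fy"],p["cy"]],[0,0,1.]])
    n=cv2.undistortPoints(np.float64(uv).reshape(-1,1,2),K,np.array(p["distortion"],float)).reshape(-1,2)
    d=np.c_[n,np.ones(len(n))]@np.array(p["rotation"]).T
    e=np.array(p["eye"]); return e+d*((z-e[2])/d[:,2])[:,None]
E
python3 - <<'E'
from h import *
np.set_printoptions(precision=4,suppress=True)
s=env.get_state();print(s["time"],s["position"],s["orientation"],s["gripper_width"])
for c in ["top","side"]:
    p=env.capture(c);cv2.imwrite(f"pics/{c}1.png",p["color"]);print(c,p["eye"])
    for n in "selector dial_axis tab_tip aim mark_cross mark_disc mark_bar mark_square plunger_top tin_a mortar".split():
        print(n,[(np.round(d["at"],4).tolist(),round(d["conf"],2),px(p,d["at"])[0].round().tolist()) for d in env.spot_point(p,n)[:2]])
E
```

```text
0.0 [0.1992 0.4851 0.2301] [ 0.1361  0.694  -0.1377  0.6935] 0.08574768426755049
top [ 0.4162 -0.3062  0.9313]Traceback (most recent call last):
  File "<stdin>", line 7, in <module>
  File "h.py", line 4, in px
    R=np.array(p["rotation"]);t=-R.T@np.array(p["eye"])
                                ~~~~^~~~~~~~~~~~~~~~~~~
ValueError: matmul: Input operand 1 has a mismatch in its core dimension 0, with gufunc signature (n?,k),(k,m?)->(n?,m?) (size 3 is different from 4)
```

```bash
sed -i 's/^from station import env/from station import env\nfrom scipy.spatial.transform import Rotation as Ro/; s/np.array(p\["rotation"\])/Ro.from_quat(p["rotation"]).as_matrix()/' h.py
python3 - <<'E'
from h import *
np.set_printoptions(precision=4,suppress=True)
for c in ["top","side"]:
    p=env.capture(c);cv2.imwrite(f"pics/{c}1.png",p["color"]);print(c,p["eye"])
    for n in "selector dial_axis tab_tip aim mark_cross mark_disc mark_bar mark_square plunger_top tin_a mortar".split():
        print(n,[(np.round(d["at"],4).tolist(),round(d["conf"],2),px(p,d["at"])[0].round().tolist()) for d in env.spot_point(p,n)[:2]])
E
```

```text
top [ 0.4162 -0.3062  0.9313]
selector [([0.5233, -0.1875, -0.0009], 0.66, [259.0, 238.0])]
dial_axis [([0.5096, -0.1898, 0.0386], 0.89, [257.0, 243.0])]
tab_tip [([0.4383, -0.1877, 0.0636], 0.58, [254.0, 286.0])]
aim []
mark_cross [([0.5122, -0.1905, 0.0388], 0.58, [257.0, 242.0]), ([0.4265, -0.1493, 0.038], 0.47, [233.0, 294.0])]
mark_disc [([0.523, -0.2736, 0.0363], 0.5, [307.0, 235.0])]
mark_bar [([0.4785, -0.1049, 0.037], 0.55, [206.0, 263.0]), ([0.6086, -0.2416, 0.0368], 0.34, [288.0, 185.0])]
mark_square [([0.4555, -0.2599, 0.0419], 0.55, [299.0, 275.0]), ([0.5931, -0.1684, 0.0599], 0.48, [242.0, 192.0])]
plunger_top [([0.5934, -0.1661, 0.0616], 0.61, [241.0, 191.0]), ([0.5378, -0.4892, 0.0036], 0.21, [432.0, 227.0])]
tin_a [([0.3628, -0.4203, -0.0025], 0.96, [394.0, 329.0]), ([0.6098, -0.2399, 0.0387], 0.92, [287.0, 184.0])]
mortar [([0.5393, -0.488, 0.0042], 0.71, [431.0, 226.0])]
side [0.5182 0.4999 0.6861]
selector [([0.5224, -0.1844, -0.0], 0.98, [307.0, 307.0])]
dial_axis [([0.507, -0.1892, 0.0388], 0.87, [315.0, 289.0])]
tab_tip []
aim [([0.4232, -0.1926, 0.0433], 0.87, [364.0, 282.0])]
mark_cross [([0.4334, -0.1463, 0.0356], 0.5, [361.0, 305.0]), ([0.4791, -0.108, 0.0385], 0.41, [335.0, 323.0])]
mark_disc [([0.5243, -0.2787, 0.0435], 0.45, [303.0, 253.0])]
mark_bar [([0.4781, -0.1081, 0.0446], 0.43, [335.0, 320.0]), ([0.434, -0.1476, 0.0354], 0.17, [360.0, 305.0])]
mark_square [([0.4573, -0.2589, 0.0384], 0.56, [341.0, 260.0])]
plunger_top [([0.5923, -0.1705, 0.0612], 0.76, [263.0, 289.0])]
tin_a [([0.3585, -0.4195, -0.0025], 0.83, [382.0, 223.0])]
mortar [([0.537, -0.4922, 0.0008], 0.55, [295.0, 206.0])]
```

View pics/top1.png

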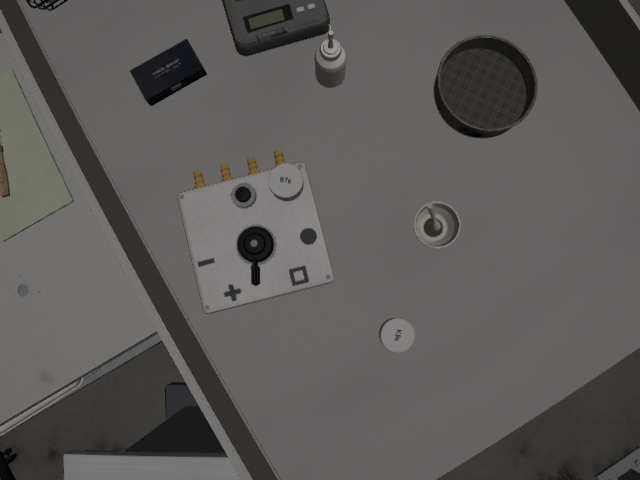

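View pics/side1.png

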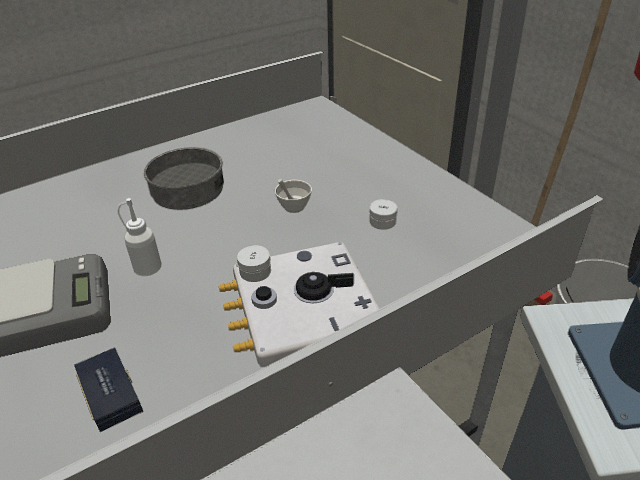

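```bash
cat > fit.py <<'E'
from h import *
from scipy.optimize import least_squares
L={"dial_axis":[-.015,0,.04],"plunger_top":[.070,0,.062],"selector":[0,0,0]}
for n,a in zip(["mark_cross","mark_bar","mark_square","mark_disc"],np.radians([-40,-85,40,85])):
    L[n]=[-.015-.088*np.cos(a),-.088*np.sin(a),.04]
def world(v,P): return np.array([v[0],v[1],0])+np.array(P)@Ro.from_euler("z",v[2]).as_matrix().T
E
python3 - <<'E'
from fit import *
np.set_printoptions(precision=4,suppress=True)
obs=[]
for c in ["top","side"]:
    p=env.capture(c)
    for n in L:
        for d in env.spot_point(p,n):
            e=np.array(d["at"])-world([.522,-.187,.24],L[n])
            if np.linalg.norm(e)<.02: obs.append((n,np.array(d["at"])));break
    if c=="top":T=p
    else:S=p
f=lambda v:np.concatenate([(world(v,L[n])-a)[:2] for n,a in obs])/.004
r=least_squares(f,[.522,-.187,.24],loss="soft_l1");print(r.x,np.degrees(r.x[2]));print([(n,np.round((world(r.x,L[n])-a)*1000,1)) for n,a in obs])
v=r.x
# image check: overlay corners & marks, with model
for p,nm in((T,"top"),(S,"side")):
    im=p["color"].copy()
    for P in list(L.values())[:]+[[sx*.106,sy*.113,.04] for sx in(1,-1) for sy in(1,-1)]:
        u=px(p,world(v,P))[0]; cv2.circle(im,tuple(int(round(16*a)) for a in u),24,(0,0,255),-1,cv2.LINE_AA,4)
    a=im[130:330,150:360] if nm=="top" else im[220:370,200:400]
    cv2.imwrite(f"pics/ov_{nm}.png",cv2.resize(a,None,fx=2.8 if nm=="top" else 3,fy=2.8 if nm=="top" else 3,interpolation=cv2.INTER_CUBIC))
# wall height
for z in (0,.03,.05,.08,.1,.13,.16):
    w=ray(S,[[600,198],[300,350]],z);print(z,w[:,:2].ravel(),px(T,w).round().ravel())
q=env.get_state();print(Ro.from_quat(q["orientation"]).as_matrix())
a,b=(cv2.imread(f"pics/ov_{n}.png") for n in("top","side"))
E
```

```text
[ 0.5234 -0.1859  0.2253] 12.911350532397272
[('dial_axis', array([-3.4,  5.6,  1.5])), ('plunger_top', array([-1. ,  1.2, -0.5])), ('selector', array([-0.7, -0. , -0.6])), ('mark_cross', array([ 2.3, -1. ,  4.4])), ('mark_bar', array([0.9, 0.6, 3.5])), ('mark_square', array([ 0. , -0.2, -3.4])), ('mark_disc', array([-0.8, -2.4,  4.9])), ('dial_axis', array([ 2.3, -3.8,  0.3])), ('plunger_top', array([-1.1,  1.3, -2.1])), ('selector', array([ 5. , -1.7, -2.5])), ('mark_cross', array([ 0.7, -1. ,  3.9])), ('mark_bar', array([-0.5,  0.2, -2.6])), ('mark_square', array([-0.6, -1. ,  0.1])), ('mark_disc', array([-2. ,  4.9, -0.4]))]
0 [-0.1345 -0.4643  0.5365 -0.0897] [423. 617. 203. 231.]
0.03 [-0.1059 -0.4221  0.5357 -0.0639] [401. 612. 184. 229.]
0.05 [-0.0869 -0.394   0.5351 -0.0467] [385. 608. 171. 228.]
0.08 [-0.0584 -0.3519  0.5343 -0.0209] [360. 602. 150. 227.]
0.1 [-0.0394 -0.3238  0.5338 -0.0038] [342. 597. 135. 226.]
0.13 [-0.0108 -0.2816  0.533   0.022 ] [314. 589. 112. 224.]
0.16 [ 0.0177 -0.2395  0.5322  0.0478] [283. 581.  87. 222.]
[[-0.     0.38   0.925]
 [-0.     0.925 -0.38 ]
 [-1.    -0.    -0.   ]]
```

View pics/ov_top.png

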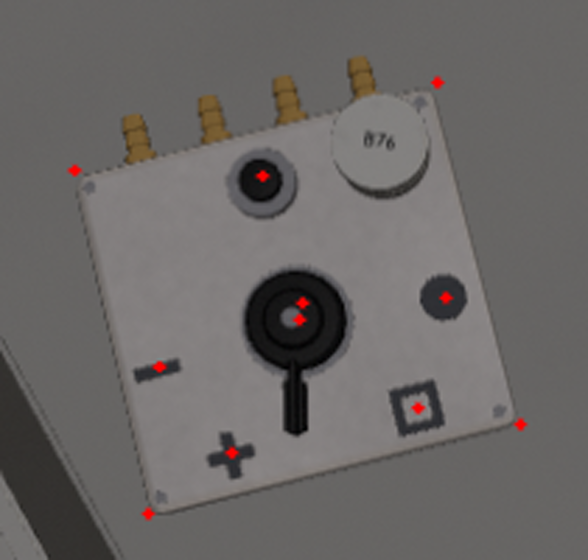

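View pics/ov_side.png

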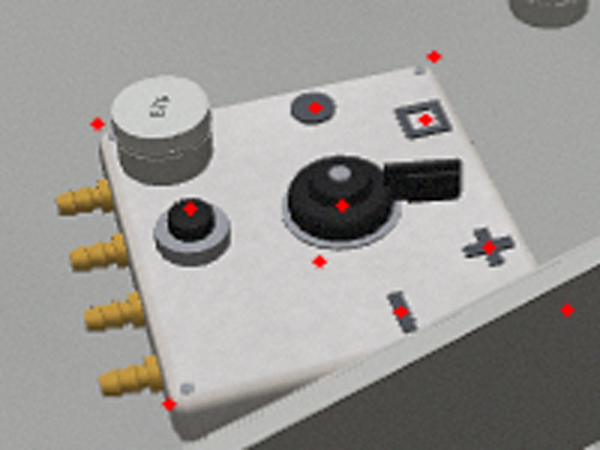

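Emit:
{"api": "drive_tool", "payload": {"rows": [[0.3,-0.9,0.3,0,0,0],[0.3,-0.9,0.3,0,0,0],[0.3,-0.9,0.2,0,0,0],[0.3,-0.9,0,0,0,0],[0.3,-0.9,0,0,0,0],[0.3,-0.9,0,0,0,0],[0.3,-0.9,0,0,0,0],[0.3,-0.9,0,0,0,0],[0.3,-0.9,0,0,0,0],[0.3,-0.9,0,0,0,0]], "jaw": 255}}

```text
time: 2.93
position: [0.2896, 0.2088, 0.2549]
orientation: [0.133, 0.694, -0.132, 0.695]
contact_force: [0.1, -0.2, -0.0]
gripper_width: 0.0002
```

```bash
python3 - <<'E'
from fit import *
np.set_printoptions(precision=4,suppress=True)
p=env.capture("top");g=cv2.cvtColor(p["color"],cv2.COLOR_BGR2GRAY)
v=np.array([.5234,-.1859,.2253])
# sub-pixel centroids of the marks
C={}
for n in ["mark_cross","mark_bar","mark_square","mark_disc"]:
    P=np.array(L[n])+[0,0,.003];u=px(p,world(v,P))[0]
    x,y=np.round(u).astype(int);w=g[y-11:y+12,x-11:x+12].astype(float)
    bg=np.median(w[w>w.max()*.7]);m=np.clip(bg-w-15,0,None);Y,X=np.mgrid[-11:12,-11:12];k=np.hypot(X,Y)<11;m=m*k
    C[n]=np.array([x+(m*X).sum()/m.sum(),y+(m*Y).sum()/m.sum()])
def f(v): return np.concatenate([px(p,world(v,np.array(L[n])+[0,0,.003]))[0]-C[n] for n in C])
r=least_squares(f,v);v=r.x;print(v,np.degrees(v[2]),r.fun.round(2))
np.save("pose.npy",v)
ax=world(v,L["dial_axis"]);print("axis",ax,"cross",world(v,L["mark_cross"]),"plunger",world(v,L["plunger_top"]),"axis px",px(p,ax+[0,0,.027]))
# tab angle: dark pixels at tab radius, seen at z=.07
best=[]
for d in np.radians(np.arange(-60,20,.5)):
    e=np.array([-np.cos(v[2]+d),-np.sin(v[2]+d),0])
    pts=px(p,[ax+[0,0,.03]+e*rr for rr in np.arange(.040,.066,.002)])
    best.append(cv2.remap(g,pts[:,0].astype(np.float32),pts[:,1].astype(np.float32),cv2.INTER_LINEAR).mean())
b=np.array(best);w=np.clip(np.median(b)-b-30,0,None);print("dial deg",(w*np.arange(-60,20,.5)).sum()/w.sum(),b.min(),np.arange(-60,20,.5)[b.argmin()])
E
```

```text
[ 0.522  -0.1845  0.2393] 13.713315390169505 [-0.02  0.07  0.07 -0.05 -0.03  0.09 -0.01 -0.11]
axis [ 0.5074 -0.1881  0.04  ] cross [ 0.4285 -0.1491  0.04  ] plunger [ 0.59   -0.1679  0.062 ] axis px [[253.5885 242.8935]]
dial deg -10.42305775237589 11.384615384615385 -9.5
```

Emit:
{"api": "drive_tool", "payload": {"rows": [[0.34,-0.93,0,0,0,0],[0.34,-0.93,0,0,0,0],[0.34,-0.93,0,0,0,0],[0.34,-0.93,0,0,0,0],[0.34,-0.93,0,0,0,0],[0.34,-0.93,0,0,0,0],[0.34,-0.93,0,0,0,0],[0.34,-0.93,0,0,0,0],[0.34,-0.93,0,0,0,0],[0.34,-0.93,-0.2,0,0,0]]}}

```text
time: 3.82
position: [0.3955, -0.084, 0.2527]
orientation: [0.133, 0.689, -0.131, 0.7]
contact_force: [0.3, 0.4, 0.4]
gripper_width: -0.0001
```

Emit:
{"api": "drive_tool", "payload": {"rows": [[0.34,-0.93,-0.3,0,0,0],[0.34,-0.93,-0.5,0,0,0],[0.34,-0.93,-0.5,0,0,0],[0.34,-0.93,-0.5,0,0,0],[0.3,-0.9,-0.5,0,0,0],[0,-0.3,-0.3,0,0,0],[0,0,0,0,0,0]]}}

```text
time: 4.4
position: [0.4491, -0.2445, 0.1712]
orientation: [0.135, 0.686, -0.135, 0.702]
contact_force: [-0.7, 0.5, -0.4]
gripper_width: -0.0001
```

Emit:
{"api": "drive_tool", "payload": {"rows": [[0.1,0,-0.5,0,0.2,-0.3],[0.1,0,-0.7,0.04,0,-0.3],[0,0,-0.7,0,0,0],[0,0,-0.7,0,0,0],[0,0,-0.5,0,0,0],[0,0,0,0,0,0]]}}

```text
time: 4.9
position: [0.4565, -0.2403, 0.08]
orientation: [0.158, 0.688, -0.157, 0.691]
contact_force: [0.5, 0.5, -0.4]
gripper_width: -0.0002
```

```bash
python3 - <<'E'
from h import *
p=env.capture("wrist");cv2.imwrite("pics/w1.png",p["color"])
t=env.capture("top")["color"]
cv2.imwrite("pics/t2.png",cv2.resize(t[180:320,170:350],None,fx=3.5,fy=3.5,interpolation=cv2.INTER_CUBIC))
s=env.get_state();print(s["position"],Ro.from_quat(s["orientation"]).as_matrix().round(3),s["contact_force"])
E
```

```text
[ 0.45813998 -0.24161562  0.08304055] [[ 0.008  0.434  0.901]
 [-0.003  0.901 -0.434]
 [-1.     0.001  0.008]] [-0.14021775  0.50211143 -0.40148949]
```

View pics/w1.png

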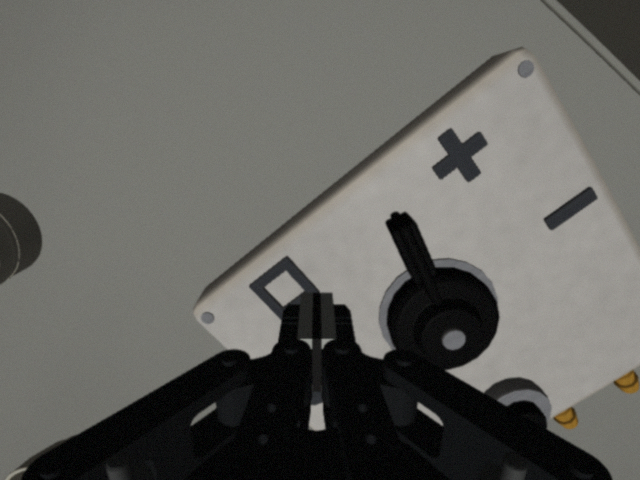

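View pics/t2.png

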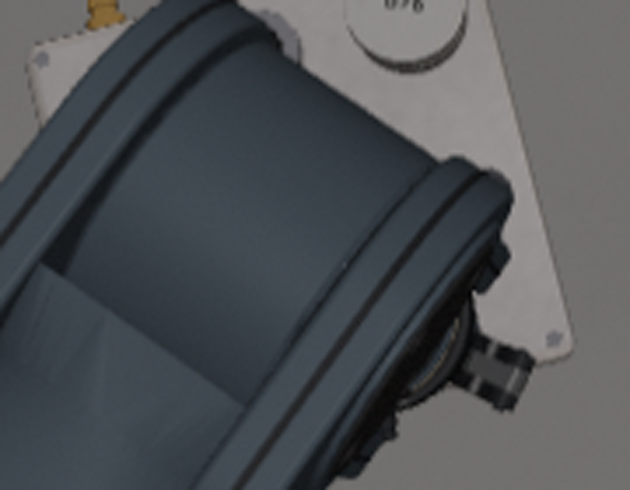

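Emit:
{"api": "drive_tool", "payload": {"rows": [[-0.1,0,-0.5,0,0,0],[-0.1,0,-0.5,0,0,0],[0,0,-0.1,0,0,0],[0,0.5,0,0,0,0],[0,0.4,0,0,0,0],[0,0,0,0,0,0]]}}

```text
time: 5.5
position: [0.459, -0.2162, 0.0624]
orientation: [0.154, 0.68, -0.16, 0.699]
contact_force: [0.3, -0.4, -0.0]
gripper_width: 0.0001
```

Emit:
{"api": "drive_tool", "payload": {"rows": [[-0.1,0,-0.2,0,0.2,0],[-0.1,0,-0.2,0,0.1,0],[0,0,-0.1,0,0,0],[0,0,0,0,0,0],[0,0,0,0,0,0]]}}

```text
time: 5.92
position: [0.4555, -0.2181, 0.0502]
orientation: [0.15, 0.689, -0.163, 0.69]
contact_force: [0.6, 0.7, 0.1]
gripper_width: 0.0001
```

```bash
cat > tab.py <<'E'
from fit import *
np.set_printoptions(precision=4,suppress=True)
# tab angle in the wrist picture; wrist pose small error absorbed by re-locating from mark_cross/hub is shown by overlay
def tab(name="wrist",out=None):
    v=np.load("pose.npy");p=env.capture(name);im=p["color"];g=cv2.cvtColor(im,cv2.COLOR_BGR2GRAY)
    ax=world(v,L["dial_axis"]);A=np.arange(-60,10,.25);b=[]
    for d in np.radians(A):
        e=np.array([-np.cos(v[2]+d),-np.sin(v[2]+d),0])
        pts=px(p,[ax+[0,0,.03]+e*r for r in np.arange(.038,.066,.001)]).astype(np.float32)
        b.append(cv2.remap(g,pts[:,0],pts[:,1],cv2.INTER_LINEAR,borderValue=0).mean())
    b=np.array(b);print(name,"profile",[(a,int(x)) for a,x in zip(A[::6],b[::6])])
    for P,c in [(ax+[0,0,.027],(0,0,255)),(world(v,L["mark_cross"])+[0,0,.003],(0,255,0)),(world(v,L["mark_square"])+[0,0,.003],(0,255,0))]:
        cv2.circle(im,tuple(int(t) for t in px(p,P)[0].round()),3,c,-1)
    for n in("tab_tip","aim","mark_cross"):
        for q in env.spot_point(p,n)[:2]:
            d=np.array(q["at"])-ax;print(n,np.round(q["at"],4),round(q["conf"],2),"dial deg",np.degrees((np.arctan2(d[1],d[0])-v[2])%(2*np.pi)-np.pi).round(1))
    if out: cv2.imwrite(out,im)
    s=env.get_state();print(s["time"],s["position"],Ro.from_quat(s["orientation"]).as_matrix()[:,0],s["contact_force"])
if __name__=="__main__":
    import sys;tab(sys.argv[1],sys.argv[2] if len(sys.argv)>2 else None)
E
python3 tab.py wrist pics/w2.png
```

```text
wrist profile [(np.float64(-60.0), 148), (np.float64(-58.5), 146), (np.float64(-57.0), 145), (np.float64(-55.5), 145), (np.float64(-54.0), 144), (np.float64(-52.5), 143), (np.float64(-51.0), 141), (np.float64(-49.5), 139), (np.float64(-48.0), 136), (np.float64(-46.5), 134), (np.float64(-45.0), 130), (np.float64(-43.5), 128), (np.float64(-42.0), 126), (np.float64(-40.5), 125), (np.float64(-39.0), 122), (np.float64(-37.5), 119), (np.float64(-36.0), 117), (np.float64(-34.5), 115), (np.float64(-33.0), 112), (np.float64(-31.5), 111), (np.float64(-30.0), 109), (np.float64(-28.5), 108), (np.float64(-27.0), 106), (np.float64(-25.5), 105), (np.float64(-24.0), 104), (np.float64(-22.5), 103), (np.float64(-21.0), 102), (np.float64(-19.5), 101), (np.float64(-18.0), 78), (np.float64(-16.5), 10), (np.float64(-15.0), 12), (np.float64(-13.5), 5), (np.float64(-12.0), 9), (np.float64(-10.5), 11), (np.float64(-9.0), 10), (np.float64(-7.5), 11), (np.float64(-6.0), 39), (np.float64(-4.5), 89), (np.float64(-3.0), 102), (np.float64(-1.5), 103), (np.float64(0.0), 103), (np.float64(1.5), 76), (np.float64(3.0), 55), (np.float64(4.5), 43), (np.float64(6.0), 36), (np.float64(7.5), 30), (np.float64(9.0), 25)]
tab_tip [ 0.4433 -0.1916  0.0582] 0.62 dial deg -10.6
tab_tip [ 0.4561 -0.2618  0.0393] 0.24 dial deg 41.4
mark_cross [ 0.4278 -0.1494  0.0402] 0.95 dial deg -39.6
6.1167 [ 0.4555 -0.218   0.0504] [-0.0034 -0.019  -0.9998] [ 0.4802  1.1388 -0.3485]
```

View pics/w2.png

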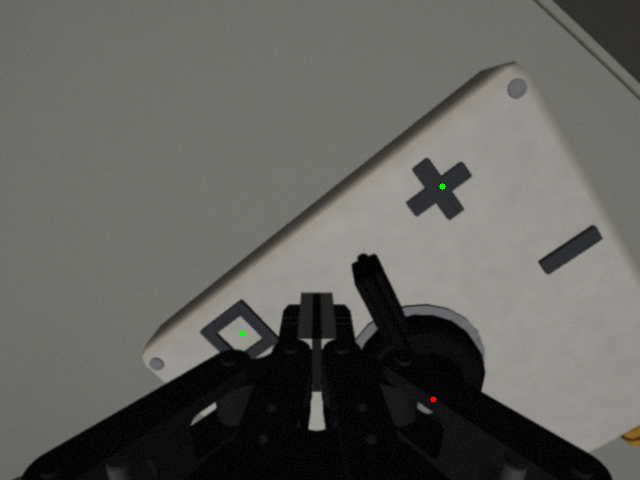

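Emit:
{"api": "drive_tool", "payload": {"rows": [[0,0.15,0,0.15,0,0],[0,0.15,0,0,0,0],[0,0.15,0,0,0,0],[0,0.15,0,0,0,0],[0,0.15,0,0,0,0],[0,0,0,0,0,0],[0,0,0,0,0,0]]}}

```text
time: 6.7
position: [0.4555, -0.1964, 0.0509]
orientation: [0.154, 0.69, -0.16, 0.689]
contact_force: [0.5, -2.6, -0.5]
gripper_width: -0.0002
```

```bash
sed -i 's/\[(a,int(x)) for a,x in zip(A\[::6\],b\[::6\])\]/"dark span",A[b<60][[0,-1]],A[(b<60)\&(A<-2)][[0,-1]]/' tab.py && python3 tab.py wrist pics/w3.png
```

```text
wrist profile dark span [-32.     9.75] [-32.    -2.25]
tab_tip [ 0.4446 -0.1715  0.0608] 0.66 dial deg -28.5
mark_cross [ 0.4296 -0.1462  0.041 ] 0.81 dial deg -42.0
mark_cross [ 0.5223 -0.1818 -0.0057] 0.66 dial deg -170.8
6.9 [ 0.4555 -0.1964  0.0509] [-0.0033 -0.0077 -1.    ] [-0.0275 -2.1271 -0.6551]
```

Emit:
{"api": "drive_tool", "payload": {"rows": [[-0.03,0.12,0,0,0,0],[-0.03,0.1,0,0,0,0],[0,0.1,0,0,0,0],[0,0,0,0,0,0],[0,0,0,0,0,0]]}}

```text
time: 7.32
position: [0.4546, -0.1873, 0.0518]
orientation: [0.154, 0.689, -0.161, 0.69]
contact_force: [0.9, -2.6, -1.0]
gripper_width: -0.0
```

```bash
python3 tab.py wrist pics/w4.png
```

```text
wrist profile dark span [-40.5    9.75] [-40.5   -2.25]
tab_tip [ 0.445  -0.1666  0.0588] 0.66 dial deg -32.7
mark_cross [ 0.4286 -0.1508  0.0396] 0.55 dial deg -39.0
mark_cross [ 0.4786 -0.102   0.0414] 0.29 dial deg -85.2
7.5167 [ 0.4546 -0.1873  0.0517] [-0.0008 -0.0097 -1.    ] [ 0.2346 -2.2414 -0.4978]
```

View pics/w4.png

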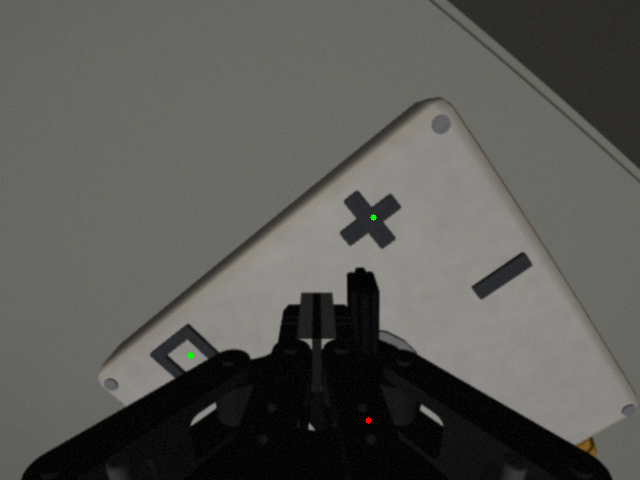

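```bash
cat > m.py <<'E'
from fit import *
def ang(im,pts,z=.07):
    pass
E
python3 - <<'E'
from fit import *
v=np.load("pose.npy");p=env.capture("wrist");ax=world(v,L["dial_axis"])
g=cv2.cvtColor(p["color"],cv2.COLOR_BGR2GRAY)
for P in ray(p,[[354,271],[360,270],[366,271],[348,280],[379,290]],.07):
    d=P-ax;print(P.round(4),np.degrees((np.arctan2(d[1],d[0])-v[2])%(2*np.pi)-np.pi).round(1),np.hypot(*d[:2]).round(4))
# where the tab top would project for -34,-37,-40
for a in(-34,-37,-40):
    e=np.array([-np.cos(v[2]+np.radians(a)),-np.sin(v[2]+np.radians(a)),0]);n=np.array([-e[1],e[0],0])
    print(a,px(p,[ax+[0,0,.03]+e*.068+n*k for k in(-.0025,0,.0025)]+[ax+[0,0,.03]+e*.066+n*k for k in(-.006,.006)]).round(1).tolist())
cv2.imwrite("pics/w4b.png",cv2.resize(p["color"][190:350,270:430],None,fx=3.7,fy=3.7,interpolation=cv2.INTER_CUBIC))
E
```

```text
[ 0.4362 -0.1639  0.07  ] -32.4 0.0753
[ 0.4368 -0.1617  0.07  ] -34.2 0.0754
[ 0.4381 -0.1599  0.07  ] -35.8 0.0749
[ 0.4386 -0.1674  0.07  ] -30.4 0.0719
[ 0.4475 -0.1585  0.07  ] -39.9 0.0669
-34 [[367.2, 287.4], [360.6, 288.0], [354.0, 288.5], [376.6, 291.4], [345.1, 294.0]]
-37 [[376.6, 287.2], [370.0, 287.4], [363.4, 287.6], [385.7, 291.6], [354.2, 292.7]]
-40 [[385.9, 287.4], [379.4, 287.3], [372.8, 287.2], [394.7, 292.2], [363.3, 291.9]]
```

View pics/w4b.png

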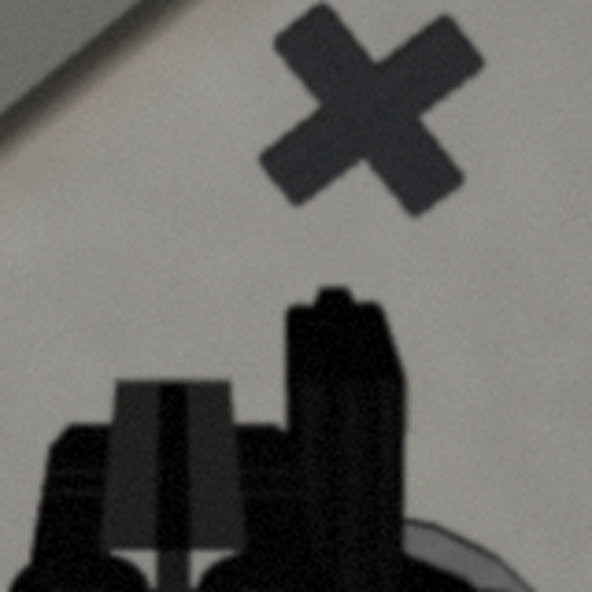

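Emit:
{"api": "drive_tool", "payload": {"rows": [[-0.02,0.08,0,0,0,0],[-0.02,0.07,0,0,0,0],[0,0,0,0,0,0],[0,0,0,0,0,0]]}}

```text
time: 7.9
position: [0.4537, -0.1833, 0.0521]
orientation: [0.154, 0.688, -0.162, 0.69]
contact_force: [0.4, -2.6, -0.2]
gripper_width: -0.0004
```

```bash
cat > m.py <<'E'
from fit import *
v=np.load("pose.npy");p=env.capture("wrist");ax=world(v,L["dial_axis"])
def uv(a,r,k,z):
    a=np.radians(a);e=np.array([-np.cos(v[2]+a),-np.sin(v[2]+a),0]);n=np.array([-e[1],e[0],0])
    return px(p,ax+[0,0,z-.04]+e*r+n*k)[0]
im=p["color"];g=cv2.cvtColor(im,cv2.COLOR_BGR2GRAY).astype(np.float32)
# cross centroid vs model, and tab front silhouette (rib tip lower edge) vs model
u=uv(-40,.088,0,.043);x,y=u.round().astype(int);w=g[y-34:y+35,x-34:x+35];m=(w<90)*(np.hypot(*np.mgrid[-34:35,-34:35])<33)
Y,X=np.nonzero(m);c=np.array([x-34+X.mean(),y-34+Y.mean()]);print("cross model-seen px",u-c)
big=cv2.resize(im,None,fx=4,fy=4,interpolation=cv2.INTER_CUBIC)
for a,col in((-38,(255,255,0)),(-40,(0,255,0)),(-42,(0,128,255))):
    pts=np.array([uv(a,.068,-.0025,.044),uv(a,.068,.0025,.044)]);print(a,pts.round(1).tolist())
    for q in(uv(a,.066,-.006,.065),uv(a,.066,.006,.065),uv(a,.068,0,.045)): cv2.circle(big,tuple(int(t*4+2) for t in q-(u-c)),4,col,-1)
X0,Y0=int(c[0]*4)-260,int(c[1]*4)-120
cv2.imwrite("pics/z%d.png"%int(env.get_state()["time"]*100),big[Y0:Y0+560,X0:X0+560]);print(X0,Y0)
s=env.get_state();print(s["time"],s["position"],s["contact_force"])
E
python3 m.py; ls pics
```

```text
cross model-seen px [ 2.50914606 -1.32071992]
-38 [[363.3, 266.1], [352.1, 266.3]]
-40 [[368.5, 266.2], [357.4, 266.1]]
-42 [[373.8, 266.5], [362.7, 266.1]]
1190 776
7.95 [ 0.45370994 -0.18330266  0.05203232] [ 0.24031344 -2.09236726 -0.81190306]
ov_side.png
ov_top.png
side1.png
t2.png
top1.png
w1.png
w2.png
w3.png
w4.png
w4b.png
z795.png
```

View pics/z795.png

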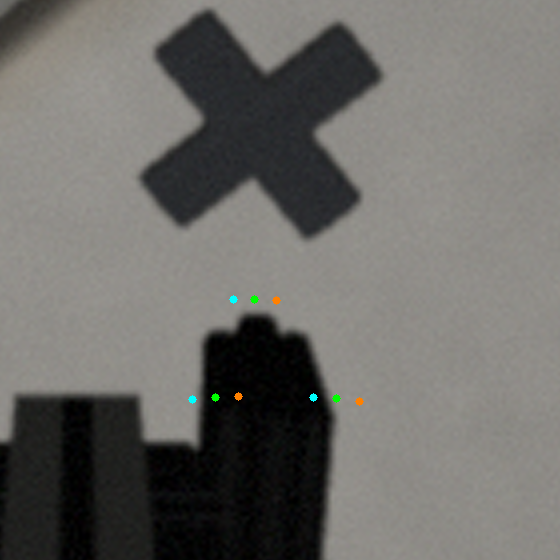

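Emit:
{"api": "drive_tool", "payload": {"rows": [[-0.1,-0.3,0,0,0,0],[-0.2,-0.6,0,0,0,0],[0,0,0.6,0,0,0],[0,0,0.9,0,0,0],[0,0,0.9,0,0,0],[0,0,0.8,0,0,0],[0,0,0,0,0,0]]}}

```text
time: 8.53
position: [0.4378, -0.2063, 0.1464]
orientation: [0.158, 0.694, -0.156, 0.685]
contact_force: [1.0, -1.0, 1.2]
gripper_width: -0.0
```

```bash
cat >> m.py <<'E'
for n in("tab_tip","aim","mark_cross"):
    for q in env.spot_point(p,n)[:2]:
        d=np.array(q["at"])-ax;print(n,np.round(q["at"],4),round(q["conf"],2),np.degrees((np.arctan2(d[1],d[0])-v[2])%(2*np.pi)-np.pi).round(1))
# hub/tab overlay over whole crop, at true calibration offset
for t in(-38,-40,-42):
    print(t,[int(cv2.remap(g,*[np.float32([[k]]) for k in uv(t,r,0,.07)-(u-c)],cv2.INTER_LINEAR)[0,0]) for r in(.03,.05,.06,.067)])
A=np.arange(-60,-20,.25)
for r in(.045,.052,.060,.065):
    b=np.array([cv2.remap(g,*[np.float32([[k]]) for k in uv(t,r,0,.07)-(u-c)],cv2.INTER_LINEAR)[0,0] for t in A]);D=A[b<70];print("r",r,"dark",D.min() if len(D) else None,D.max() if len(D) else None)
E
python3 m.py; ls -t pics|head -1;python3 -c "
from h import *
p=env.capture('top');print([ (n,np.round(d['at'],4).tolist(),round(d['conf'],2)) for n in('plunger_top','tin_b') for d in env.spot_point(p,n)[:2]]);print(Ro.from_quat(env.get_state()['orientation']).as_matrix().round(3))"
```

```text
cross model-seen px [ 2.16467758 -1.40648125]
-38 [[385.7, 220.8], [378.5, 220.9]]
-40 [[389.0, 220.9], [381.9, 220.8]]
-42 [[392.4, 221.1], [385.3, 220.8]]
1280 654
8.5833 [ 0.43703148 -0.20585533  0.14422751] [0.33953578 0.21126948 0.97689432]
tab_tip [ 0.4474 -0.1592  0.0592] 0.87 -39.4
mark_cross [ 0.4309 -0.1469  0.0418] 0.58 -42.0
-38 [11, 8, 10, 5]
-40 [14, 18, 12, 5]
-42 [7, 12, 13, 5]
r 0.045 dark -45.75 -28.5
r 0.052 dark -45.0 -29.75
r 0.06 dark -44.5 -31.25
r 0.065 dark -44.0 -32.0
z858.png
[('plunger_top', [0.5921, -0.1673, 0.0605], 0.67), ('tin_b', [0.609, -0.2373, 0.0416], 0.9), ('tin_b', [0.3585, -0.4198, -0.0011], 0.63)]
[[-0.021  0.433  0.901]
 [ 0.012  0.902 -0.433]
 [-1.     0.002 -0.024]]
```

```bash
cat >> m.py <<'E'
for r in(.045,.052,.060):
    b=np.array([cv2.remap(g,*[np.float32([[k]]) for k in uv(t,r,0,.065)-(u-c)],cv2.INTER_LINEAR)[0,0] for t in A]);D=A[b<70].min();print("z65 r",r,"edge",D,"centre",D+np.degrees(np.arcsin(.006/r)).round(2))
b2=cv2.resize(im,None,fx=4,fy=4,interpolation=cv2.INTER_CUBIC)
for t,col in((-38,(255,255,0)),(-40,(0,255,0))):
  for k,z in((-.006,.065),(0,.07)):
    a,b=[tuple(int(h*4+2) for h in uv(t,r,k,z)-(u-c)) for r in(.036,.067)];cv2.line(b2,a,b,col,1,cv2.LINE_AA)
a=tuple(int(h*4+2) for h in uv(-40,0,0,.067)-(u-c));cv2.circle(b2,a,5,(0,0,255),-1)
cv2.imwrite("pics/tabnow.png",b2[Y0:Y0+600,X0-100:X0+600])
E
python3 m.py|tail -3
```

```text
z65 r 0.045 edge -47.5 centre -39.84
z65 r 0.052 edge -46.5 centre -39.87
z65 r 0.06 edge -45.5 centre -39.76
```

View pics/tabnow.png

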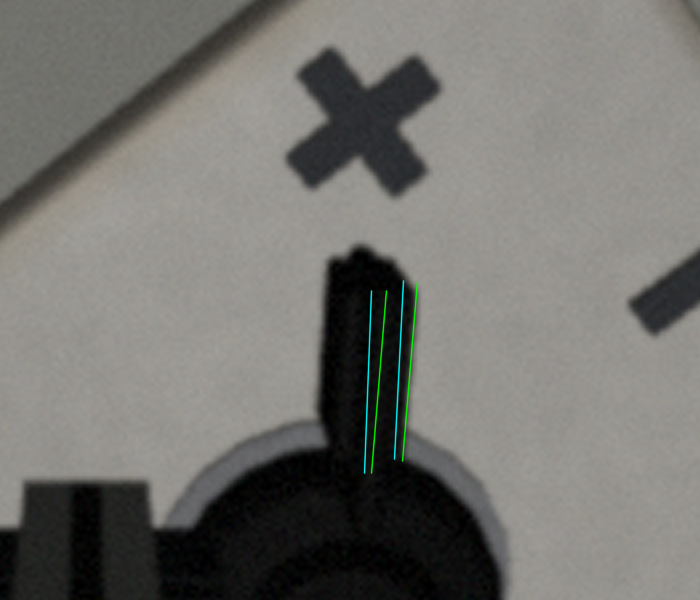

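Emit:
{"api": "drive_tool", "payload": {"rows": [[0.3,0.1,0,-0.1,-0.2,-0.5],[0.8,0.2,0,0,0,-1],[0.8,0.2,0,0,0,-1],[0.9,0.2,0,0,0,-1],[0.9,0.2,0,0,0,-1],[0.8,0.2,0,0,0,-1],[0.5,0.1,0,0,0,-0.5],[0,0,0,0,0,0]]}}

```text
time: 9.75
position: [0.5888, -0.1652, 0.1365]
orientation: [0.373, 0.602, -0.372, 0.6]
contact_force: [-1.2, 0.5, 0.3]
gripper_width: -0.0004
```

```bash
python3 -c "
from h import *
s=env.get_state();print(s['position'],Ro.from_quat(s['orientation']).as_matrix().round(3),s['q'],s['contact_force'])"
```

```text
[ 0.58883323 -0.16517561  0.13654223] [[-0.001  0.896  0.445]
 [ 0.004  0.445 -0.896]
 [-1.     0.001 -0.004]] [-0.3846846   0.27532275  0.16654937  1.46470758  0.0030622   0.72508202] [-1.16513937  0.53401512  0.25841978]
```

Emit:
{"api": "drive_tool", "payload": {"rows": [[0.05,-0.05,-0.6,0,0,0],[0,-0.05,-0.7,0,0,0],[0,0,-0.5,0,0,0],[0,0,-0.2,0,0,0],[0,0,0,0,0,0]]}}

```text
time: 10.17
position: [0.5897, -0.1681, 0.0747]
orientation: [0.371, 0.604, -0.37, 0.601]
contact_force: [-0.3, -0.1, -0.0]
gripper_width: -0.0
```

Emit:
{"api": "drive_tool", "payload": {"rows": [[0.03,0,-0.2,0,0,0],[0,0,-0.15,0,0,0],[0,0,-0.15,0,0,0],[0,0,-0.1,0,0,0],[0,0,0,0,0,0]]}}

```text
time: 10.58
position: [0.5908, -0.1688, 0.059]
orientation: [0.371, 0.603, -0.37, 0.602]
contact_force: [-1.1, 0.3, 3.7]
gripper_width: -0.0001
```

Emit:
{"api": "drive_tool", "payload": {"rows": [[0,0,-0.1,0,0,0],[0,0,-0.1,0,0,0],[0,0,-0.1,0,0,0],[0,0,0,0,0,0]]}}

```text
time: 10.92
position: [0.5912, -0.169, 0.0575]
orientation: [0.371, 0.601, -0.369, 0.604]
contact_force: [-3.1, 1.3, 3.8]
gripper_width: 0.0001
```

Emit:
{"api": "drive_tool", "payload": {"rows": [[0,0,-0.2,0,0.05,0],[0,0,-0.3,0,0,0],[0,0,-0.3,0,0,0]]}}

```text
time: 11.17
position: [0.5924, -0.1694, 0.0555]
orientation: [0.37, 0.6, -0.37, 0.606]
contact_force: [-16.5, 5.8, 36.0]
gripper_width: 0.0002
```

Emit:
{"api": "drive_tool", "payload": {"rows": [[0,0,0.2,0,0,0],[0,0,0.4,0,0,0],[0,0,0.7,0,0,0],[0,0,0.9,0,0,0],[0,0,0.9,0,0,0],[0,0,0.8,0,0,0],[-0.5,0.4,0.3,0,0,0],[-0.9,0.5,0.3,0,0,0],[-0.9,0.7,0,0,0,0],[-0.9,0.8,0,0,0,0]]}}

```text
time: 12.0
position: [0.5018, -0.102, 0.2013]
orientation: [0.371, 0.592, -0.371, 0.612]
contact_force: [0.1, 0.6, -0.1]
gripper_width: -0.0003
```

Emit:
{"api": "drive_tool", "payload": {"rows": [[-0.5,0.9,0.2,0,0,0],[-0.4,0.9,0.2,0,0,0],[-0.4,0.9,0.2,0,0,0],[-0.4,0.9,0,0,0,0],[-0.4,0.9,0,0,0,0],[-0.4,0.9,0,0,0,0],[-0.3,0.9,0,0,0,0],[-0.3,0.9,0,0,0,0],[0,0,0,0,0,0],[0,0,0,0,0,0]]}}

```text
time: 12.83
position: [0.4018, 0.1257, 0.2207]
orientation: [0.374, 0.588, -0.368, 0.615]
contact_force: [-0.1, 0.8, 0.4]
gripper_width: 0.0003
```

```bash
python3 - <<'E'
from fit import *
v=np.load("pose.npy");ax=world(v,L["dial_axis"])
for c in("top","side"):
    p=env.capture(c)
    for n in("tab_tip","aim","plunger_top","tin_b","mortar"):
        for q in env.spot_point(p,n)[:2]:
            d=np.array(q["at"])-ax;print(c,n,np.round(q["at"],4),round(q["conf"],2),np.degrees((np.arctan2(d[1],d[0])-v[2])%(2*np.pi)-np.pi).round(1) if n in("tab_tip","aim") else "")
    if c=="top":
        im=cv2.resize(p["color"][150:330,160:360],None,fx=3,fy=3,interpolation=cv2.INTER_CUBIC)
    else: im2=cv2.resize(p["color"][225:405,225:395],None,fx=3,fy=3,interpolation=cv2.INTER_CUBIC)[:, :200*3]
h=540;cv2.imwrite("pics/final.png",cv2.resize(np.hstack([im,im2]),None,fx=.7,fy=.7))
s=env.get_state();print(s["time"],s["position"],s["contact_force"])
E
```

```text
top tab_tip [ 0.4456 -0.1553  0.0573] 0.79 -41.6
top aim [ 0.4306 -0.1509  0.0402] 0.64 -39.5
top aim [ 0.526  -0.1856 -0.0021] 0.32 173.9
top plunger_top [ 0.5944 -0.167   0.0632] 0.45 
top tin_b [ 0.3574 -0.421  -0.0006] 0.67 
top tin_b [ 0.6044 -0.2388  0.0389] 0.61 
top mortar [ 0.5367 -0.4898  0.0042] 0.75 
side tab_tip [ 0.449  -0.1576  0.0542] 0.65 -41.3
side aim [ 0.431  -0.1502  0.043 ] 0.92 -40.1
side aim [ 0.5242 -0.2761  0.0401] 0.48 87.1
side plunger_top [ 0.591  -0.1695  0.0658] 0.56 
side tin_b [ 0.6098 -0.2388  0.0414] 0.69 
side tin_b [ 0.3559 -0.4178 -0.0012] 0.56 
side mortar [ 5.359e-01 -4.901e-01  5.000e-04] 0.92 
side mortar [ 0.5214 -0.1839  0.0018] 0.25 
13.4333 [0.40197396 0.12433717 0.22063539] [-0.10391963  0.85454046  0.1620153 ]
```

View pics/final.png

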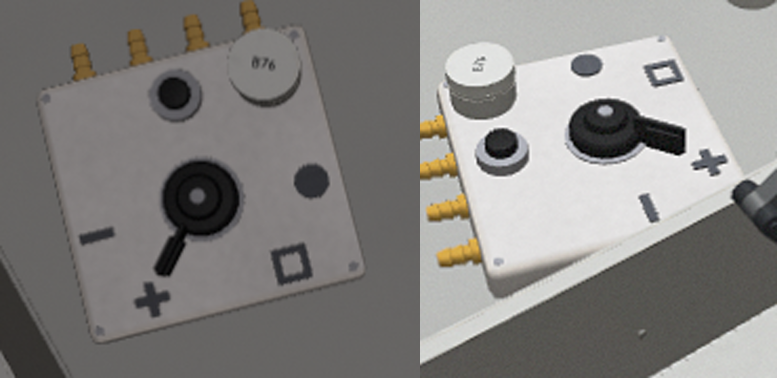

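```bash
python3 -c "
from station import env
print(env.job_done())"
```

```text
the job is handed in; nothing more can be done
None
```

I turned the tab onto the cross by pushing its side with the shut fingertips. I then pressed the plunger down, let it come back up, moved the arm clear and handed the job in at about 13.5 s of the 48 s.

- **Tab on the cross:** before the press, the tab edges in the wrist picture put the dial at about -39.8° (the cross is at -40°). After the press, the networks' aim point gave -39.5° and -40.1° in the two cameras. Their tab-tip point gave -41.6° and -41.3°, which is a small disagreement within their stated 4 mm error. In the last picture the tab points at the cross.
- **Plunger:** the fingertips went down to 55.5 mm (56 mm is fully down), with 36 N upward on the tool against the 5 N needed. The first, softer presses stopped at 57.5 mm, so I pressed harder. That left about 16 N sideways, and I saw no effect from it. The button is up again in the last picture, with its top found at 63 to 66 mm (released is 62 mm).
- **Bystanders:** both tins and the mortar are where they were first found, within the networks' error. At hand-in the tool was touching nothing and the measured force was under 1 N.

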